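Sort mixed specimen tubes by length on a tube grader

TASK

On the tube grader, press the raised end of the gauge plate down until it clips in flush with the board. Then tip the feed tray with its hand lever so that the mixed tubes roll down and sort themselves, the three short ones dropping through the plate's window into the lane below and the three long ones rolling over it to the end of the board, and let the empty tray come back down to rest. Leave the other things on the bench where they are.

Things in the scene. Friction and masses are not known exactly. Their poses are not given: they have to be found in the camera images.
- grader: tube grader, fixed on the bench: a grey board between two clear side panels on an aluminium frame, 520 mm long, 210 mm wide. Origin on the bench straight below the feed tray's pivot; x points down the slope (tray to end stop), y across, z up. The board's top is 150 mm up at x = 0 and falls at 14 degrees to an end stop at x = 290 mm; the panels (inner faces at y = +-80 mm) stand 35 mm above it.
- gauge_plate (a joint): steel gauge plate in the board, with a 120 mm wide window for the short tubes. Its low end is hooked in as a hinge; under its high end two sprung tabs must snap behind ledges. Value: angle in rad above the board; about 0.10 at the start (high end 15 mm proud, which stops the tubes), 0 when clipped home flush. Takes 6 to 10 N on the pad to snap, then meets a firm stop and stays.
- press_pad (a point): middle of the black thumb pad (26 x 60 mm) on top of the gauge plate's high crossbar, 134 mm up the slope from its hinge; at the start about 13 mm higher than when home. Press it down here. 75 mm free to either side of it up to the clear panels. In the grader's frame it lies at x = 50 mm, y = 0.
- feed_tray (a joint): steel feed tray, 172 mm long, 154 mm wide inside, open at its front lip, where it is pivoted across the grader 152 mm above the bench. Value: tipping angle in rad; 0 at rest (leaning back 2.5 degrees), 0.66 at its stop (floor sloping 35 degrees to the lip). Tubes roll out above about 0.06; all are out by 0.4 if tipped under 1 rad/s. Let go, it falls back to rest by its weight, damped.
- lever_grip (a point): middle of the grip of the tray's hand lever: a black bar 22 mm thick, 62 mm long, level along the grader's y, outside the -y panel (centre at y = -137 mm). It turns with the tray, 130 mm from the pivot: at rest x = -45 mm, height 274 mm; at 0.35 x = 0, height 282 mm; at 0.66 x = +40 mm, height 276 mm. Push to +x with about 5 N. The lever arm is at its inner end, the outer end is free.
- short_lane (a point): middle of the floor of the lane for short tubes, below the gauge plate's window, sloping like the board and 66 mm under it; x down the slope, z square to its floor. 146 mm long down the slope, 160 mm wide.
- long_lane (a point): middle of the floor of the lane for long tubes: the lowest 112 mm of the board, from the gauge plate to the end stop, 160 mm wide; x down the slope, z square to the board.
- tube_long_a: natural white plastic specimen tube with a flat bottom and a blue cap flush with its wall, 25 mm across and 150 mm long, about 30 g; origin at its middle, y along its length. It starts lying in the feed tray, across the tray, somewhere in the mixed row of six.
- tube_long_b: natural white plastic specimen tube with a flat bottom and a blue cap flush with its wall, 25 mm across and 150 mm long, about 30 g; origin at its middle, y along its length. It starts lying in the feed tray, across the tray, somewhere in the mixed row of six.
- tube_long_c: natural white plastic specimen tube with a flat bottom and a blue cap flush with its wall, 25 mm across and 150 mm long, about 30 g; origin at its middle, y along its length. It starts lying in the feed tray, across the tray, somewhere in the mixed row of six.
- tube_short_a: natural white plastic specimen tube with a flat bottom and a blue cap flush with its wall, 25 mm across and 90 mm long, about 20 g; origin at its middle, y along its length. It starts lying in the feed tray, across the tray, somewhere in the mixed row of six.
- tube_short_b: natural white plastic specimen tube with a flat bottom and a blue cap flush with its wall, 25 mm across and 90 mm long, about 20 g; origin at its middle, y along its length. It starts lying in the feed tray, across the tray, somewhere in the mixed row of six.
- tube_short_c: natural white plastic specimen tube with a flat bottom and a blue cap flush with its wall, 25 mm across and 90 mm long, about 20 g; origin at its middle, y along its length. It starts lying in the feed tray, across the tray, somewhere in the mixed row of six.
- tube_rack: white plastic rack of thin glass test tubes, 230 x 75 mm, 160 mm high, about 0.8 kg; origin under its middle. Not to be disturbed.
- beaker: glass beaker, 84 mm across, 110 mm high; origin under its middle. Not to be disturbed.
- wash_bottle: white wash bottle with a bent spout, 74 mm across, 190 mm high; origin under its middle. Not to be disturbed.
Things that resemble listed ones, but are neither listed nor needed, are in the scene too. Leave any red look-alike of the tube_long_b alone.

How it is judged:
By the outcome, as a careful person would: the job done as asked, in the order asked, and still so for the second after the job is handed in, with the robot touching nothing.
It also fails if it takes over 48 s, if anything falls off the work surface, if the arm or the gripper's body presses on something with over 40 N, if the wrist force passes 120 N, or if a joint passes its speed limit or range.

ROBOT

A 6-joint arm with a two-finger parallel gripper is mounted at the origin on the work surface. World frame = base frame: x ahead of the robot, y to its left, z up, the work surface at z = 0. Lengths are in m, angles in degrees, forces in N, time in s.
With the tool pointing down it reaches from about 0.325 to 0.925 m from the base axis. Payload 3.1 kg.
Tool frame: the origin (TCP) lies between the finger pads; the fingertips stand 25 mm ahead of it and the grasp point (between the pads) lies 6 mm ahead of it; z points along the fingers, y is the direction in which the jaws open and shut (so a half turn about z gives the same grasp; the last joint's range is limited). The gripper opens to 85 mm and grips with 20 to 120 N. Pads are 22 mm wide; open, the fingers measure 114 mm over their backs; the gripper's body (76 mm by 85 mm) begins 54 mm behind the grasp point. The pads swing forward as they close: fully open they stand 13 mm farther back than shut.
Start: joints at [64.045, 12.427, 92.441, -0, 75.132, -6.429], TCP at [0.209, 0.589, 0.256] pointing down, gripper open.
Joint ranges: [-157.48, 157.48], [-44.54, 120.13], [17.64, 146.25], [-64.5, 244.5], [7.68, 150.69], [-147.95, 147.95]. Speed limits (degrees/s): [159.86, 159.86, 180, 180, 180, 180].

INTERFACE

Orientations are given as [roll, pitch, yaw] about the fixed x, y, z axes, in that order (R = Rz(yaw) Ry(pitch) Rx(roll)).
In Python, from plant import sense, optics, workorder gives the robot as it stands.
- The arm moves only by the tool apply_moves, never from a script. Its arguments are lists of equal length, an entry for each row: "translation": the shift along the tool's x, y, z in m, a list of three; "spin": the turn about the tool's z in rad; "hand": the opening, from -1 (shut) to 1 (fully open), so that 0 is half open. In form: {"translation": [[tx, ty, tz], ...], "spin": [spin, ...], "hand": [hand, ...]}. A call has 1 to 8 rows; each row shifts and turns the commanded pose from where the row before left it, along the tool's axes as they then stand; what a row does not reach is not made up. A row lasts 1/12 s, in which the tool goes at most 41.7 mm and 7.16 degrees, less where a joint would pass 70% of its speed; a pose out of reach is approached as far as the arm can. A call with a gripper value outside its range is refused whole. The fingers move at their own pace and stop on an object; the grip force is fixed at half the most. Time passes only in rows, so rows that do not move let the fingers close. It gives the time, the measured TCP pose, the force and the opening at its end, in the units of the state.
- sense(): the state, without advancing time (a new reading comes with each control period).
- optics.capture(name): name is "scene" or "side" or "wrist"; returns (picture, depth): 400x640x3 uint8, red, green, blue; 400x640 float32, m along the optical axis (not along the pixel's ray), 0 where there is no reading.
- optics.camera_info(name): a dict with "fx", "fy", "cx", "cy" (pixels), "T" (4x4, takes a point from camera to world coordinates); the wrist camera has in their place "tool_from_camera" (4x4, takes a point from camera to tool coordinates, whose origin is the TCP and whose axes are the flange's). Camera axes: x right, y down, z forward; pixel columns grow to the right and rows downward; lengths in m; the calibration is good to about 2 mm. The wrist camera is an equidistant fisheye: a pixel r from the principal point sees the ray r / f radians off the axis. A picture is of the moment at which its call begins: read the wrist's pose just before it. camera_info takes no time and is no camera call.
- workorder.sign_off(): hands the job in, once; it reports no verdict.
The state is a dict: "time": time; "joints": joint angles; "qvel": joint speeds; "joint_efforts": joint torques, N m; "ee_pos": TCP position; "orientation": TCP orientation; "wrist_force": force on the tool from outside, world axes, zero at the start; "torque": the same for the moment, N m; "grip_width": finger opening in m.
Only numpy, scipy, OpenCV 4.12 (cv2) and the standard library are available. Lean on these libraries where they do the work, as an engineer would, in place of code of your own. Each camera call takes 0.05 s, during which the arm holds its last target.

## Working session

There is one attempt and no reset: what is moved stays moved. The work goes in short steps, Python scripts to look and compute and a tool call to move; the robot and the scene stay as the last step left them, time stands still between calls to the robot, and variables do not carry over. Pictures are saved under pics/ and viewed, and the job is handed in when it is done.

Besides the shell and the picture viewer there is one more tool, called after ">>>" by a JSON object that holds its "method" and its "body". apply_moves: Moves the arm, as the interface text tells. Its arguments: {"type":"object","properties":{"translation":{"type":"array","items":{"type":"array","items":{"type":"number"}}},"spin":{"type":"array","items":{"type":"number"}},"hand":{"type":"array","items":{"type":"number"}}},"required":["translation","spin","hand"]}

```bash
mkdir -p pics; ls; python3 - <<'E'
from plant import sense, optics, workorder
import cv2
print(sense())
for n in ("scene","side"):
    p,d=optics.capture(n); cv2.imwrite(f"pics/{n}0.png",p[:,:,::-1])
    import numpy as np; np.savez(f"{n}0.npz",p=p,d=d); i=optics.camera_info(n); print(n,i)
print(optics.camera_info("wrist"))
E
```

```text
pics
{'time': 0.0, 'joints': array([ 6.40447349e+01,  1.24775928e+01,  9.25282946e+01, -7.00466109e-04,
        7.51309106e+01, -6.43014435e+00]), 'qvel': array([-0.03551345, -0.03130986, -0.03468501,  0.05421084,  0.0648071 ,
       -0.003261  ]), 'joint_efforts': array([ 1.47471925e-03, -3.96871412e+01, -3.03842175e+01,  3.70881412e-05,
        9.86387255e-03,  6.92233982e-06]), 'ee_pos': array([0.20855641, 0.58838329, 0.25496082]), 'orientation': array([-1.79863987e+02, -1.46479085e-02,  1.60475042e+02]), 'wrist_force': array([ 0.7643301 , -0.34032482,  0.08635267]), 'torque': array([0.01035429, 0.01331597, 0.01317242]), 'grip_width': 0.08533510347066336}
scene {'fx': 466.09595649828793, 'fy': 466.09595649828793, 'cx': 320.9723512010698, 'cy': 190.64541236988168, 'T': array([[-0.74809265,  0.56621061, -0.34606781,  1.0524586 ],
       [ 0.66342712,  0.64985311, -0.3708846 ,  0.4877803 ],
       [ 0.01489445, -0.50704682, -0.86178981,  1.41554237],
       [ 0.        ,  0.        ,  0.        ,  1.        ]])}
side {'fx': 426.6959434660465, 'fy': 426.6959434660465, 'cx': 320.88618460008763, 'cy': 202.15720944700826, 'T': array([[-0.73792539, -0.40017105,  0.54344204, -0.33742794],
       [-0.67445246,  0.46600874, -0.57266896,  0.9185064 ],
       [-0.0240832 , -0.78911278, -0.61377603,  1.1752628 ],
       [ 0.        ,  0.        ,  0.        ,  1.        ]])}
{'fx': 309.70691628693146, 'fy': 309.70691628693146, 'cx': 315.9932823205929, 'cy': 202.90451404532965, 'tool_from_camera': array([[-1.67208476e-03, -9.64171482e-01, -2.65274494e-01,
         6.76529912e-02],
       [ 9.99998580e-01, -1.55673824e-03, -6.45066797e-04,
        -5.32542877e-05],
       [ 2.08992060e-04, -2.65275196e-01,  9.64172716e-01,
        -1.16827400e-01],
       [ 0.00000000e+00,  0.00000000e+00,  0.00000000e+00,
         1.00000000e+00]])}
```

View pics/scene0.png

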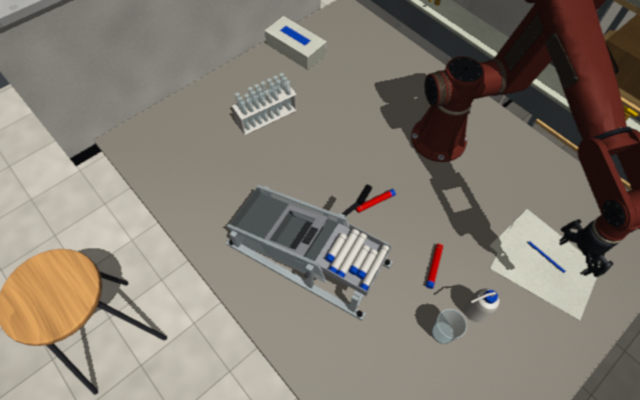

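View pics/side0.png

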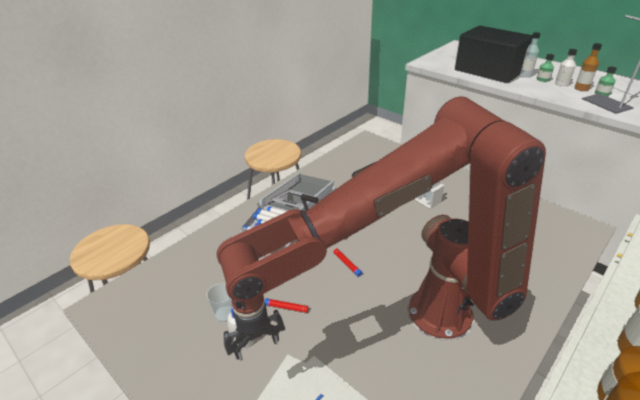

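The scene view shows the grader around (305,250), with the tray of six white tubes at (358,258). The lever grip is at about (364,193). Two red look-alikes lie at (376,200) and (434,265), the beaker is at (449,325), the wash bottle at (485,302) and the rack at (263,103).

```bash
cat > h.py <<'E'
import numpy as np
from plant import optics
def pts(name,d):
    i=optics.camera_info(name); v,u=np.mgrid[0:400,0:640]
    c=np.stack([(u-i['cx'])/i['fx']*d,(v-i['cy'])/i['fy']*d,d],-1)
    return c@i['T'][:3,:3].T+i['T'][:3,3]
def proj(name,P):
    i=optics.camera_info(name);T=i['T'];c=(np.asarray(P)-T[:3,3])@T[:3,:3]
    return np.stack([c[...,0]/c[...,2]*i['fx']+i['cx'],c[...,1]/c[...,2]*i['fy']+i['cy']],-1)
E
python3 - <<'E'
import numpy as np,cv2
from h import *
z=np.load('scene0.npz');P=pts('scene',z['d'])
c=z['p'][160:340,215:415,::-1];cv2.imwrite('pics/crop0.png',cv2.resize(c,None,fx=4,fy=3.3,interpolation=cv2.INTER_CUBIC)[:600])
for (u,v) in [(364,193),(367,189),(360,198),(350,208),(340,280),(300,245),(314,217),(305,235),(229,228),(388,264),(360,315),(263,190),(376,200),(434,265),(390,250)]:
    print(u,v,P[v,u].round(3))
E
```

```text
364 193 [0.511 0.085 0.281]
367 189 [0.497 0.083 0.285]
360 198 [0.533 0.091 0.287]
350 208 [0.547 0.072 0.219]
340 280 [0.7   0.2   0.156]
300 245 [0.712 0.039 0.142]
314 217 [ 0.62  -0.004  0.142]
305 235 [0.681 0.025 0.146]
229 228 [ 0.829 -0.167  0.097]
388 264 [0.51  0.23  0.017]
360 315 [0.691 0.288 0.017]
263 190 [ 0.668 -0.201  0.108]
376 200 [0.378 0.042 0.029]
434 265 [0.403 0.33  0.021]
390 250 [0.465 0.198 0.004]
```

View pics/crop0.png

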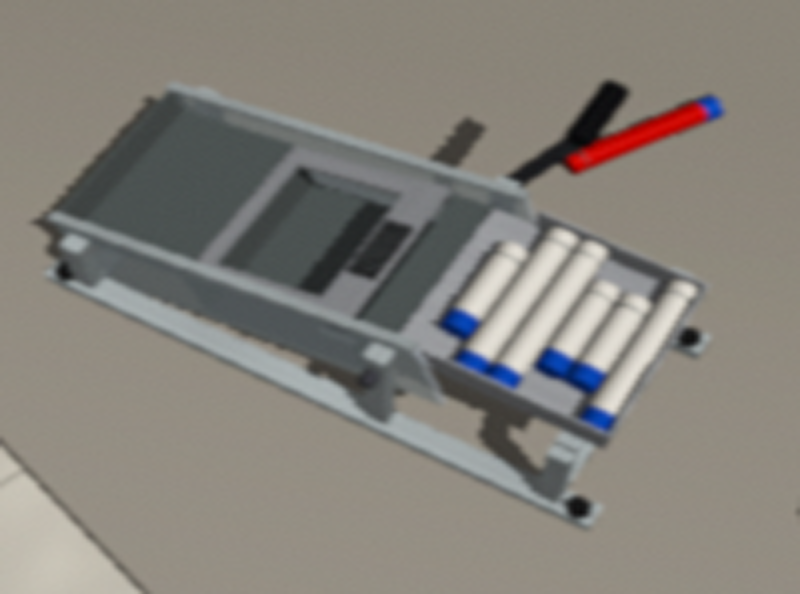

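```bash
python3 - <<'E'
import numpy as np,cv2
from h import *
z=np.load('scene0.npz');P=pts('scene',z['d']);p=z['p'].astype(int)
m=(p.sum(-1)<120)&(P[...,2]>0.262)&(P[...,2]<0.31)
v,u=np.nonzero(m); k=(abs(u-364)<15)&(abs(v-194)<15);v,u=v[k],u[k]
Q=P[v,u];print('grip',len(Q),np.median(Q,0),Q.min(0),Q.max(0),u.mean(),v.mean())
c=np.array([u,v]).T; print(cv2.minAreaRect(c.astype(np.float32)))
D=Q[:,:2]-Q[:,:2].mean(0);print(np.linalg.svd(D,full_matrices=False)[2][0])
# pad
s=p[222:250,295:325].sum(-1);print(s[:, :])
E
```

```text
grip 128 [0.51967319 0.0898693  0.28314552] [0.48311399 0.07278939 0.26202683] [0.54361364 0.10366144 0.29115831] 363.1875 195.21875
((363.1751403808594, 195.09555053710938), (6.304886341094971, 21.54834747314453), 28.610462188720703)
[0.95395627 0.29994571]
[[240 240 238 237 240 240 240 240 238 224 191 145 124 132 151 171 194 253
  325 371 379 375 381 381 384 386 383 382 374 345]
 [236 240 239 239 237 236 240 239 226 191 152 121 116 114 123 124 164 255
  342 374 376 377 383 384 384 385 379 376 358 317]
 [239 239 238 238 238 241 238 232 202 152 127 119 117 117 114 135 214 307
  369 377 377 381 385 389 386 385 382 373 339 292]
 [242 240 241 239 239 237 244 224 182 129 114 120 120 116 129 182 273 341
  372 380 381 386 383 384 381 386 371 348 306 271]
 [234 241 236 241 234 239 229 190 145 123 117 120 115 120 147 211 253 290
  327 361 377 384 386 386 384 377 340 294 265 254]
 [239 238 242 239 239 235 198 149 122 117 117 119 119 134 181 217 198 183
  211 266 304 337 364 379 384 366 291 214 210 235]
 [241 238 238 241 241 222 178 129 121 115 117 116 124 170 218 201 145 119
  129 159 183 216
[... 1959 characters left out ...]
247 258 309 311 231 186
  211 236 238 238 235 238 236 241 236 234 238 266]
 [113 126 183 288 362 384 390 389 394 390 384 376 355 356 326 252 180 198
  230 238 240 236 239 238 240 241 240 234 253 319]
 [117 151 244 339 378 384 390 393 390 387 388 392 392 370 297 205 189 219
  235 239 238 239 239 238 239 235 238 248 301 389]
 [136 216 312 373 385 386 386 389 387 391 386 393 377 325 232 186 211 235
  238 238 240 240 239 239 239 234 239 285 371 442]
 [184 288 360 384 387 387 387 390 384 384 390 389 346 256 178 194 227 235
  238 239 241 241 239 237 236 240 260 341 425 469]
 [277 344 381 389 389 392 389 384 386 390 392 370 297 200 173 217 233 240
  242 241 240 237 240 234 236 248 311 401 456 477]]
```

```bash
cat >> h.py <<'E'
def ray(name,u,v,z):
    i=optics.camera_info(name);T=i['T'];r=T[:3,:3]@np.array([(u-i['cx'])/i['fx'],(v-i['cy'])/i['fy'],1]);o=T[:3,3]
    return o+r*(z-o[2])/r[2]
def g2w(L,ox,oy,yaw):
    L=np.atleast_2d(L).astype(float);c,s=np.cos(yaw),np.sin(yaw)
    return np.stack([ox+c*L[:,0]-s*L[:,1],oy+s*L[:,0]+c*L[:,1],L[:,2]],-1)
E
python3 - <<'E'
import numpy as np,cv2
from scipy.optimize import least_squares
from h import *
z=np.load('scene0.npz');P=pts('scene',z['d'])
print('pad',ray('scene',310.5,235.5,.155),np.median(P[233:238,308:313].reshape(-1,3),0),'\ngrip',ray('scene',363.6,194.6,.277))
L=np.array([[.05,0,.155],[-.045,-.137,.277]]);uv=np.array([[310.5,235.5],[363.6,194.6]])
f=lambda q:np.r_[(proj('scene',g2w(L,*q))-uv).ravel(),(np.rad2deg(q[2])+72.4)*.3]
r=least_squares(f,[.66,.07,-1.26]);q=r.x;print(q,np.rad2deg(q[2]),r.fun);np.save('q.npy',q)
im=cv2.resize(z['p'][160:340,215:415,::-1],None,fx=4,fy=4,interpolation=cv2.INTER_CUBIC)
def line(a,b,col):
    w=(proj('scene',g2w([a,b],*q))-[215,160])*4+2
    cv2.line(im,tuple(int(t) for t in w[0]),tuple(int(t) for t in w[1]),col,1)
t=np.tan(np.deg2rad(14));h=lambda x,k:.150-t*x+k
for y in(-.08,.08):
    line((-0.0,y,h(0,.035)),(.29,y,h(.29,.035)),(0,255,0)); line((0,y,h(0,0)),(.29,y,h(.29,0)),(0,0,255))
line((.29,-.08,h(.29,0)),(.29,.08,h(.29,0)),(0,0,255));line((0,-.08,h(0,0)),(0,.08,h(0,0)),(0,0,255))
line((.05,-.03,.155),(.05,.03,.155),(255,0,255));line((.037,0,.155),(.063,0,.155),(255,0,255))
line((-.045,-.168,.285),(-.045,-.106,.285),(0,255,255))
s=np.sin(np.deg2rad(2.5))
for y in(-.077,.077): line((0,y,.152),(-.172,y,.152-.172*s),(255,255,0))
line((-.172,-.077,.152-.172*s),(-.172,.077,.152-.172*s),(255,255,0))
cv2.imwrite('pics/ov0.png',im[:600])
E
```

```text
pad [0.67222789 0.04045983 0.155     ] [0.67117518 0.03726505 0.15154735] 
grip [0.51305269 0.0866037  0.277     ]
[ 0.65684011  0.08753261 -1.24906977] -71.56642636495907 [-0.18738009  0.00177745  0.17864575 -0.0137708   0.25007209]
```

View pics/ov0.png

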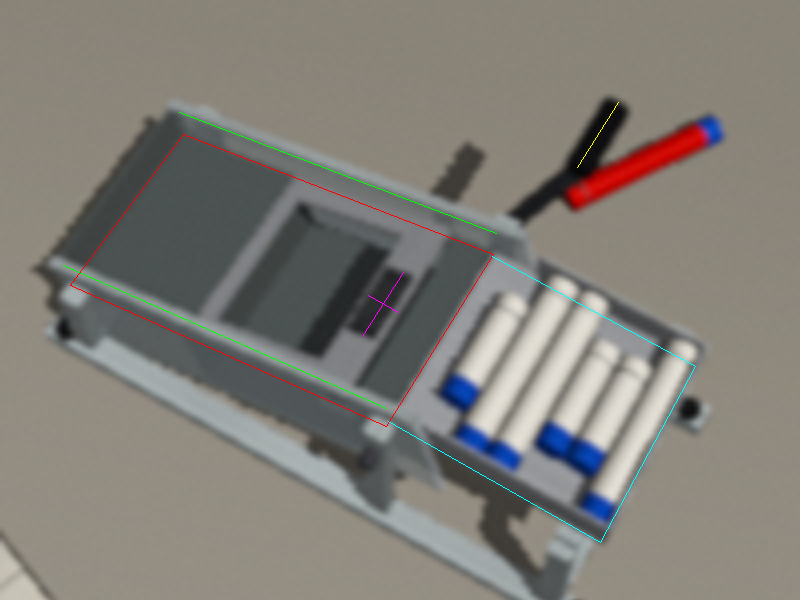

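Candidates: lever grip is the black bar at (364,194), not the red tubes at (376,200) and (434,265). The pad is the black rectangle at (310,235); the dark strips near (296,238) are only the window's edge and shadow. The model overlay fits the crop to about 3 mm. First I'll lift, close the gripper and turn.

>>> {"method": "apply_moves", "body": {"translation": [[0, 0, -0.018], [0, 0, -0.018], [0, 0, -0.018], [0, 0, -0.018], [0, 0, -0.018], [0, 0, -0.018], [0, 0, -0.01], [0, 0, 0]], "spin": [0.1134, 0.1134, 0.1134, 0.1134, 0.1134, 0.1134, 0.1134, 0.1134], "hand": [-1, -1, -1, -1, -1, -1, -1, -1]}}

```text
time: 0.77
ee_pos: [0.2093, 0.59, 0.3776]
orientation: [179.8, -0.2, 108.2]
wrist_force: [0.1, -0.5, 1.4]
grip_width: -0.0
```

>>> {"method": "apply_moves", "body": {"translation": [[-0.0335, 0.01325, 0], [-0.0335, 0.01325, 0], [-0.0335, 0.01325, 0], [-0.0335, 0.01325, 0], [-0.0335, 0.01325, 0], [-0.0335, 0.01325, 0], [-0.0335, 0.01325, 0], [-0.0335, 0.01325, 0]], "spin": [0, 0, 0, 0, 0, 0, 0, 0], "hand": [-1, -1, -1, -1, -1, -1, -1, -1]}}

```text
time: 1.43
ee_pos: [0.395, 0.3669, 0.3737]
orientation: [-180.0, 0.0, 108.5]
wrist_force: [1.3, 0.3, 0.1]
grip_width: 0.0004
```

>>> {"method": "apply_moves", "body": {"translation": [[-0.0335, 0.01325, 0], [-0.0335, 0.01325, 0], [-0.0335, 0.01325, 0], [-0.0335, 0.01325, 0], [-0.0335, 0.01325, 0], [-0.0335, 0.01325, 0], [-0.0335, 0.01325, 0], [-0.0335, 0.01325, 0]], "spin": [0, 0, 0, 0, 0, 0, 0, 0], "hand": [-1, -1, -1, -1, -1, -1, -1, -1]}}

```text
time: 2.1
ee_pos: [0.5806, 0.1464, 0.3736]
orientation: [-179.9, -0.0, 108.5]
wrist_force: [0.7, 1.6, 0.2]
grip_width: 0.0002
```

>>> {"method": "apply_moves", "body": {"translation": [[-0.0335, 0.01325, 0], [-0.0335, 0.01325, 0], [-0.0335, 0.01325, 0], [-0.0335, 0.01325, 0], [0, 0, 0], [0, 0, 0]], "spin": [0, 0, 0, 0, 0, 0], "hand": [-1, -1, -1, -1, -1, -1]}}

```text
time: 2.6
ee_pos: [0.6731, 0.0359, 0.3724]
orientation: [-179.8, -0.1, 108.3]
wrist_force: [-0.8, 0.5, 0.1]
grip_width: -0.0005
```

```bash
python3 - <<'E'
from plant import sense, optics
import cv2,numpy as np
s=sense();print(s['ee_pos'],s['orientation'],s['joints'])
p,d=optics.capture('wrist');cv2.imwrite('pics/w1.png',p[:,:,::-1]);np.savez('w1.npz',p=p,d=d)
E
```

```text
[0.67312637 0.03588097 0.37241782] [-1.79846307e+02 -7.34186672e-02  1.08314707e+02] [-2.91469059e+00  1.48125720e+01  7.72961194e+01  1.27906471e-02
  8.80611572e+01 -2.12299481e+01]
```

View pics/w1.png

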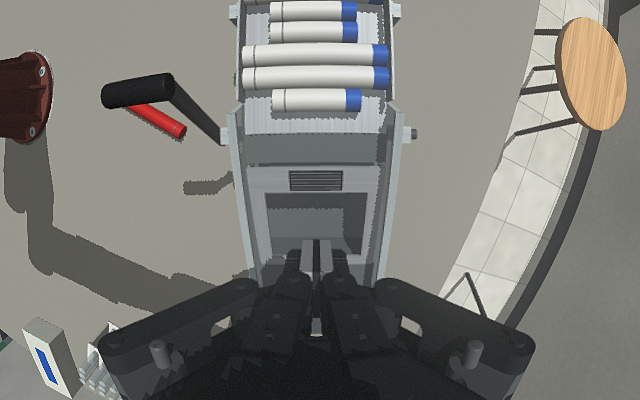

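The wrist view shows the pad at (315,180), the grip from (105,97) to (172,84), and the six tubes still in the tray. I'll measure both points.

```bash
cat >> h.py <<'E'
from scipy.spatial.transform import Rotation as Ro
def wpt(u,v,pos,ori,depth=None,z=None):
    i=optics.camera_info('wrist');a=np.array([(u-i['cx'])/i['fx'],(v-i['cy'])/i['fy']]);r=np.hypot(*a)
    c=np.r_[a/r*np.sin(r),np.cos(r)];T=i['tool_from_camera'];R=Ro.from_euler('xyz',ori,degrees=True).as_matrix()
    dr=R@T[:3,:3]@c;o=np.asarray(pos)+R@T[:3,3]
    return o+dr*(depth/c[2] if z is None else (z-o[2])/dr[2])
E
python3 - <<'E'
import numpy as np
from h import *
z=np.load('w1.npz');d=z['d'];pos=[0.67312637,0.03588097,0.37241782];ori=[-179.846,-.0734,108.3147]
for u,v in [(315,180),(300,180),(335,180),(315,173),(315,189),(138,88),(112,94),(165,82)]:
    print(u,v,wpt(u,v,pos,ori,depth=d[v,u]).round(4))
q=np.load('q.npy');print(q,g2w([[.05,0,.153],[-.045,-.137,.274]],*q))
print('pad@.153',wpt(315.5,180.5,pos,ori,z=.153),'grip ends@.28',wpt(103,97,pos,ori,z=.274),wpt(174,84,pos,ori,z=.274))
E
```

```text
315 180 [0.6707 0.0357 0.1488]
300 180 [0.6548 0.0304 0.1487]
335 180 [0.6922 0.0425 0.1475]
315 173 [0.6681 0.0437 0.1517]
315 189 [0.6741 0.0254 0.1467]
138 88 [0.5179 0.0881 0.2841]
112 94 [0.4941 0.0791 0.2839]
165 82 [0.5387 0.0968 0.2821]
[ 0.65684011  0.08753261 -1.24906977] [[0.67265036 0.04009807 0.153     ]
 [0.51264023 0.08690362 0.274     ]]
pad@.153 [0.67121267 0.03610315 0.153     ] grip ends@.28 [0.477403   0.07397974 0.274     ] [0.54239548 0.09676988 0.274     ]
```

>>> {"method": "apply_moves", "body": {"translation": [[0, 0, 0.035], [0, 0, 0.035], [0, 0, 0.035], [0, 0, 0.035], [0, 0, 0.03], [0, 0, 0.012], [0, 0, 0], [0, 0, 0]], "spin": [0, 0, 0, 0, 0, 0, 0, 0], "hand": [-1, -1, -1, -1, -1, -1, -1, -1]}}

```text
time: 3.32
ee_pos: [0.6725, 0.0387, 0.1928]
orientation: [-180.0, -0.0, 108.6]
wrist_force: [0.3, 0.2, 1.4]
grip_width: -0.0001
```

>>> {"method": "apply_moves", "body": {"translation": [[0, 0, 0.004], [0, 0, 0.004], [0, 0, 0.003], [0, 0, 0.003], [0, 0, 0]], "spin": [0, 0, 0, 0, 0], "hand": [-1, -1, -1, -1, -1]}}

```text
time: 3.73
ee_pos: [0.6726, 0.0377, 0.1782]
orientation: [-180.0, -0.0, 108.5]
wrist_force: [-0.3, 0.2, -0.8]
grip_width: 0.0005
```

>>> {"method": "apply_moves", "body": {"translation": [[0, 0, 0.002], [0, 0, 0.002], [0, 0, 0.002], [0, 0, 0.002], [0, 0, 0]], "spin": [0, 0, 0, 0, 0], "hand": [-1, -1, -1, -1, -1]}}

```text
time: 4.15
ee_pos: [0.6733, 0.0381, 0.1715]
orientation: [179.9, -0.0, 108.5]
wrist_force: [-0.0, 1.9, 4.0]
grip_width: -0.0001
```

>>> {"method": "apply_moves", "body": {"translation": [[0, 0, 0.002], [0, 0, 0.0015], [0, 0, 0.0015], [0, 0, 0]], "spin": [0, 0, 0, 0], "hand": [-1, -1, -1, -1]}}

```text
time: 4.48
ee_pos: [0.672, 0.0375, 0.1639]
orientation: [-179.9, -0.0, 108.5]
wrist_force: [-0.5, 0.2, 0.1]
grip_width: -0.0002
```

>>> {"method": "apply_moves", "body": {"translation": [[0, 0, 0.001], [0, 0, 0.001], [0, 0, 0]], "spin": [0, 0, 0], "hand": [-1, -1, -1]}}

```text
time: 4.73
ee_pos: [0.6724, 0.0375, 0.1635]
orientation: [-179.9, 0.0, 108.5]
wrist_force: [-1.4, 0.4, 2.6]
grip_width: -0.0001
```

>>> {"method": "apply_moves", "body": {"translation": [[0, 0, 0.001], [0, 0, 0.001], [0, 0, 0]], "spin": [0, 0, 0], "hand": [-1, -1, -1]}}

```text
time: 4.98
ee_pos: [0.6727, 0.0375, 0.1632]
orientation: [-180.0, 0.0, 108.5]
wrist_force: [-3.6, -0.8, 8.8]
grip_width: -0.0002
```

>>> {"method": "apply_moves", "body": {"translation": [[0, 0, 0.0015], [0, 0, 0.0015], [0, 0, 0]], "spin": [0, 0, 0], "hand": [-1, -1, -1]}}

```text
time: 5.23
ee_pos: [0.6728, 0.0376, 0.1629]
orientation: [-180.0, 0.0, 108.5]
wrist_force: [-9.0, 1.1, 17.3]
grip_width: 0.0001
```

That is a firm stop: 17 N and no further travel. I'll lift off and check that the plate is flush.

>>> {"method": "apply_moves", "body": {"translation": [[0, 0, -0.006], [0, 0, -0.02], [0, 0, -0.035], [0, 0, -0.035], [0, 0, -0.035], [0, 0, -0.035], [0, 0, -0.03], [0, 0, 0]], "spin": [0, 0, 0, 0, 0, 0, 0, 0], "hand": [-1, -1, -1, -1, -1, -1, -1, -1]}}

```text
time: 5.9
ee_pos: [0.6761, 0.0376, 0.3638]
orientation: [179.2, 0.3, 108.5]
wrist_force: [0.9, 0.4, 1.7]
grip_width: 0.0004
```

```bash
python3 - <<'E'
from plant import sense, optics
import cv2,numpy as np
from h import *
s=sense();print(s['ee_pos'],s['orientation'])
p,d=optics.capture('wrist');cv2.imwrite('pics/w2.png',cv2.resize(p[60:260,200:420,::-1],None,fx=3,fy=3));
q=np.load('q.npy')
for u in (275,315,360):
  for v in (145,155,165,171,175,180,185,190):
    if d[v,u]>0:
      w=wpt(u,v,s['ee_pos'],s['orientation'],depth=d[v,u]); r=w[:2]-q[:2];x=r@[np.cos(q[2]),np.sin(q[2])];y=r@[-np.sin(q[2]),np.cos(q[2])]
      print(u,v,'gx %.3f gy %.3f z %.4f above board %.4f'%(x,y,w[2],w[2]-(.15-x*np.tan(np.deg2rad(14)))))
E
```

```text
[0.67613448 0.03760592 0.36383713] [179.16363042   0.32463805 108.49248134]
275 145 gx 0.014 gy -0.039 z 0.1462 above board -0.0003
275 155 gx 0.025 gy -0.040 z 0.1439 above board 0.0002
275 165 gx 0.037 gy -0.041 z 0.1393 above board -0.0014
275 171 gx 0.044 gy -0.041 z 0.1373 above board -0.0016
275 175 gx 0.049 gy -0.041 z 0.1366 above board -0.0012
275 180 gx 0.055 gy -0.042 z 0.1353 above board -0.0009
275 185 gx 0.061 gy -0.042 z 0.1333 above board -0.0014
275 190 gx 0.085 gy -0.051 z 0.0580 above board -0.0708
315 145 gx 0.015 gy 0.004 z 0.1454 above board -0.0009
315 155 gx 0.026 gy 0.004 z 0.1444 above board 0.0008
315 171 gx 0.044 gy 0.004 z 0.1391 above board 0.0002
315 175 gx 0.049 gy 0.004 z 0.1374 above board -0.0004
315 180 gx 0.055 gy 0.004 z 0.1363 above board 0.0001
315 185 gx 0.062 gy 0.004 z 0.1336 above board -0.0010
315 190 gx 0.085 gy 0.005 z 0.0584 above board -0.0704
360 145 gx 0.014 gy 0.053 z 0.1476 above board 0.0012
360 155 gx 0.026 gy 0.054 z 0.1428 above board -0.0008
360 165 gx 0.037 gy 0.054 z 0.1396 above board -0.0011
360 171 gx 0.045 gy 0.055 z 0.1375 above board -0.0013
360 175 gx 0.049 gy 0.055 z 0.1368 above board -0.0009
360 180 gx 0.056 gy 0.056 z 0.1347 above board -0.0015
360 185 gx 0.062 gy 0.056 z 0.1333 above board -0.0013
360 190 gx 0.068 gy 0.057 z 0.1309 above board -0.0021
```

View pics/w2.png

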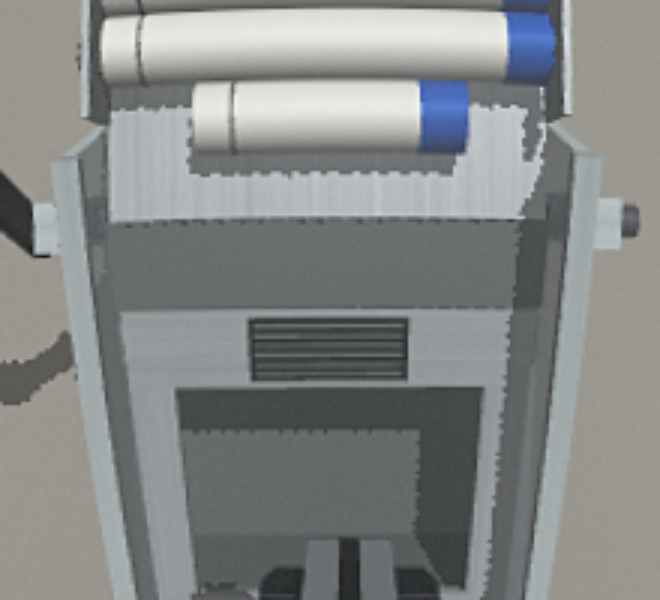

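All points around the pad and crossbar lie within 2 mm of the board plane, so the plate is flush. Tubes are still in the tray. Next I'll go behind the lever grip, on its -x side.

>>> {"method": "apply_moves", "body": {"translation": [[0.0242, -0.0246, 0], [0.0242, -0.0246, 0], [0.0242, -0.0246, 0], [0.0242, -0.0246, 0], [0.0242, -0.0246, 0], [0.0242, -0.0246, 0], [0, 0, 0], [0, 0, 0]], "spin": [0, 0, 0, 0, 0, 0, 0, 0], "hand": [-1, -1, -1, -1, -1, -1, -1, -1]}}

```text
time: 6.62
ee_pos: [0.4851, 0.1292, 0.3526]
orientation: [-179.9, -0.0, 108.6]
wrist_force: [0.7, 0.8, -0.3]
grip_width: -0.0002
```

```bash
python3 - <<'E'
from plant import sense, optics
import cv2,numpy as np
from h import *
s=sense();print(s['ee_pos'],s['orientation'])
q=np.load('q.npy');r=s['ee_pos'][:2]-q[:2];print('local',r@[np.cos(q[2]),np.sin(q[2])],r@[-np.sin(q[2]),np.cos(q[2])])
p,d=optics.capture('scene');cv2.imwrite('pics/s2.png',cv2.resize(p[100:340,200:480,::-1],None,fx=2.5,fy=2.5))
E
```

```text
[0.48511433 0.12921249 0.35259826] [-1.79911748e+02 -6.47686411e-03  1.08604931e+02]
local -0.0938418610256142 -0.1497352931355536
```

View pics/s2.png

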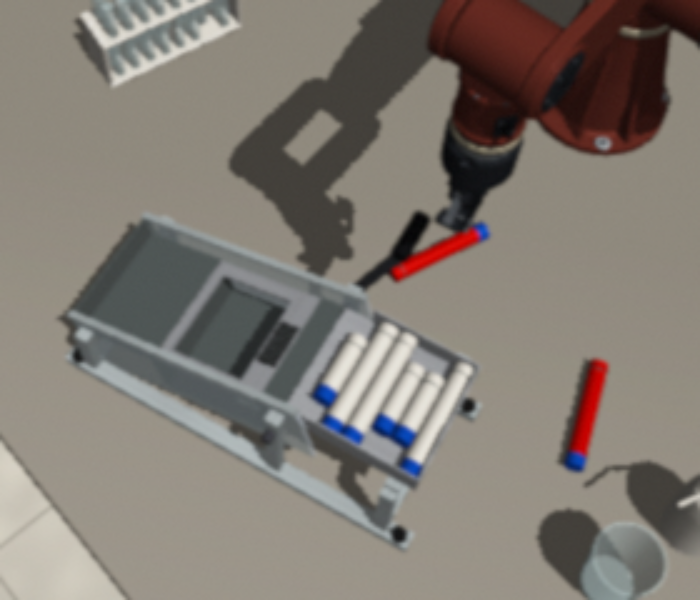

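The fingers stand just uphill of the black grip at (412,238) in this crop. I'll lower 77 mm, then push.

>>> {"method": "apply_moves", "body": {"translation": [[0, 0, 0.03], [0, 0, 0.03], [0, 0, 0.017], [0, 0, 0], [-0.01, 0.002, 0], [-0.006, 0.002, 0], [0, 0, 0]], "spin": [0, 0, 0, 0, 0, 0, 0], "hand": [-1, -1, -1, -1, -1, -1, -1]}}

```text
time: 7.25
ee_pos: [0.4982, 0.1133, 0.2793]
orientation: [179.8, 0.1, 108.4]
wrist_force: [0.4, 0.5, 0.2]
grip_width: -0.0
```

>>> {"method": "apply_moves", "body": {"translation": [[-0.003, 0, 0], [-0.003, 0, 0], [-0.003, 0, 0], [-0.003, 0, 0], [-0.003, 0, 0], [-0.003, 0, 0], [0, 0, 0], [0, 0, 0]], "spin": [0, 0, 0, 0, 0, 0, 0, 0], "hand": [-1, -1, -1, -1, -1, -1, -1, -1]}}

```text
time: 7.92
ee_pos: [0.5012, 0.0995, 0.2787]
orientation: [179.9, -0.2, 108.5]
wrist_force: [-1.2, 5.9, 3.8]
grip_width: 0.0004
```

```bash
cat > look.py <<'E'
from plant import sense, optics
import cv2,numpy as np,sys
s=sense();print(s['time'],s['ee_pos'],s['wrist_force'])
q=np.load('q.npy');r=s['ee_pos'][:2]-q[:2];print('local',r@[np.cos(q[2]),np.sin(q[2])],r@[-np.sin(q[2]),np.cos(q[2])])
p,d=optics.capture('scene');cv2.imwrite(sys.argv[1],cv2.resize(p[160:340,210:430,::-1],None,fx=3,fy=3));np.savez('last.npz',p=p,d=d)
E
python3 look.py pics/s3.png
```

```text
7.9167 [0.50124613 0.09950808 0.27869331] [-1.22212239  5.85509032  3.76062868]
local -0.06056060509673808 -0.14382388149917313
```

View pics/s3.png

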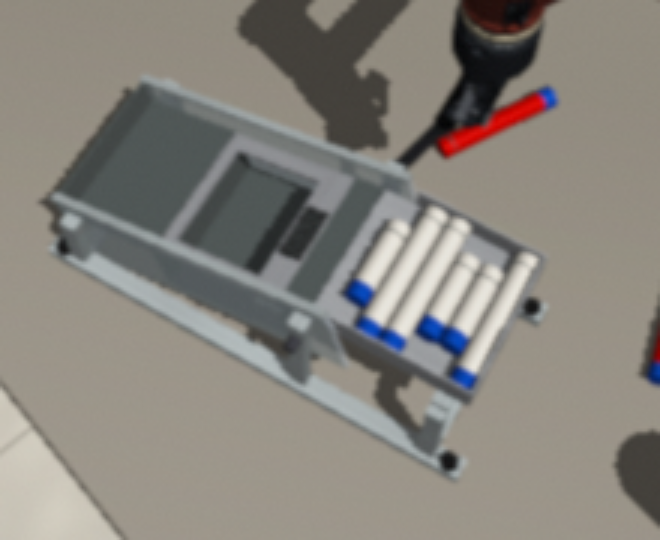

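Contact is made at about 6 N and the tray hasn't visibly tipped. I'll keep pushing gently.

>>> {"method": "apply_moves", "body": {"translation": [[-0.0035, 0, 0], [-0.0035, 0, 0], [-0.0035, 0, 0], [-0.0035, 0, 0], [-0.0035, 0, 0], [-0.0035, 0, 0], [-0.0035, 0, 0], [-0.0035, 0, 0]], "spin": [0, 0, 0, 0, 0, 0, 0, 0], "hand": [-1, -1, -1, -1, -1, -1, -1, -1]}}

```text
time: 8.63
ee_pos: [0.5104, 0.0728, 0.2787]
orientation: [179.9, -0.2, 108.5]
wrist_force: [-2.2, 4.6, 4.6]
grip_width: -0.0001
```

```bash
python3 look.py pics/s4.png
```

```text
8.6333 [0.51038887 0.07276981 0.2786928 ] [-2.2350079   4.63409008  4.62905469]
local -0.03230327649501626 -0.14360502027851346
```

View pics/s4.png

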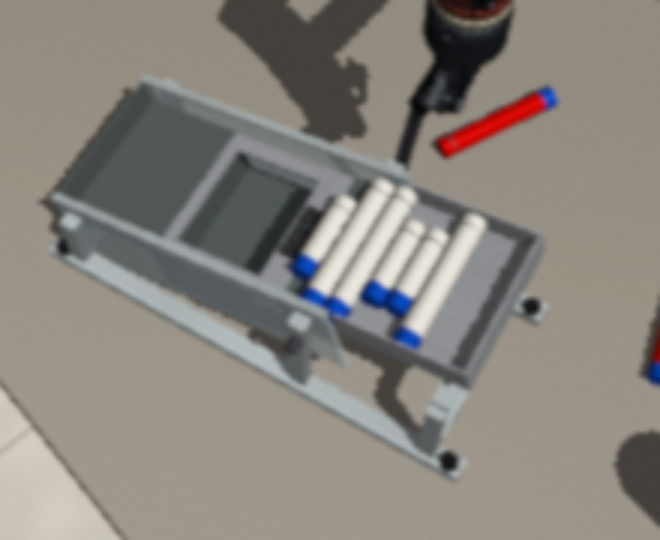

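The tray is tipped by about 0.25 rad and all six tubes are rolling in order. I'll continue.

>>> {"method": "apply_moves", "body": {"translation": [[-0.0025, 0, 0], [-0.0025, 0, 0], [-0.0025, 0, 0], [-0.0025, 0, 0], [-0.0025, 0, 0], [-0.0025, 0, 0], [-0.0025, 0, 0], [-0.0025, 0, 0]], "spin": [0, 0, 0, 0, 0, 0, 0, 0], "hand": [-1, -1, -1, -1, -1, -1, -1, -1]}}

```text
time: 9.35
ee_pos: [0.5165, 0.0518, 0.2772]
orientation: [-180.0, 0.0, 108.5]
wrist_force: [-0.3, 4.2, 2.7]
grip_width: 0.0001
```

```bash
python3 look.py pics/s5.png
```

```text
9.35 [0.51653225 0.05176322 0.27716036] [-0.26877353  4.2288713   2.7346302 ]
local -0.010431948625676165 -0.1444192448138501
```

View pics/s5.png

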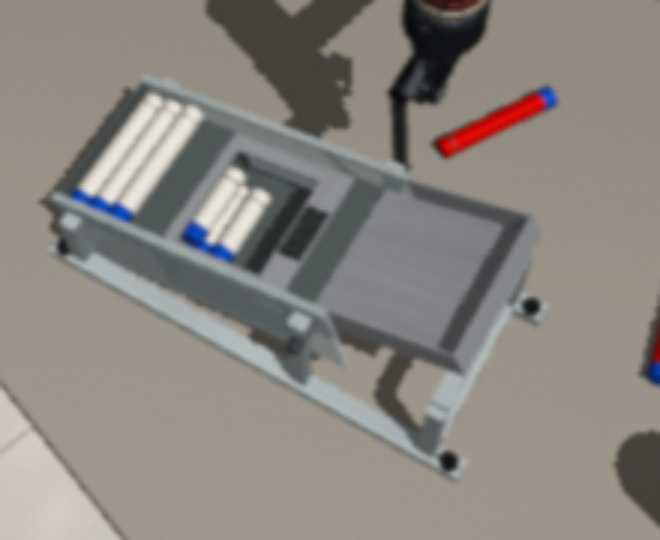

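The tray is empty. Three long tubes lie at the end stop, with the shorts in the lane below. I'll back off gently so the tray follows down.

>>> {"method": "apply_moves", "body": {"translation": [[0.006, 0, 0], [0.006, 0, 0], [0.006, 0, 0], [0.006, 0, 0], [0.006, 0, 0], [0.006, 0, 0], [0.006, 0, 0], [0.006, 0, 0]], "spin": [0, 0, 0, 0, 0, 0, 0, 0], "hand": [-1, -1, -1, -1, -1, -1, -1, -1]}}

```text
time: 10.07
ee_pos: [0.5009, 0.0984, 0.2772]
orientation: [-180.0, -0.0, 108.5]
wrist_force: [-0.4, 1.0, -1.8]
grip_width: 0.0002
```

>>> {"method": "apply_moves", "body": {"translation": [[0.006, 0, 0], [0.006, 0, 0], [0.006, 0, 0], [0.01, 0, 0], [0.015, 0, 0], [0.015, 0, 0], [0, 0, 0], [0, 0, 0]], "spin": [0, 0, 0, 0, 0, 0, 0, 0], "hand": [-1, -1, -1, -1, -1, -1, -1, -1]}}

```text
time: 10.73
ee_pos: [0.4828, 0.1532, 0.2775]
orientation: [180.0, 0.0, 108.6]
wrist_force: [-0.4, -0.6, 1.0]
grip_width: 0.0
```

>>> {"method": "apply_moves", "body": {"translation": [[0.01, 0, -0.03], [0, 0, -0.03], [0, 0, -0.03], [0, 0, 0], [0, 0, 0], [0, 0, 0], [0, 0, 0], [0, 0, 0]], "spin": [0, 0, 0, 0, 0, 0, 0, 0], "hand": [-1, -1, -1, -1, -1, -1, -1, -1]}}

```text
time: 11.4
ee_pos: [0.479, 0.1617, 0.3653]
orientation: [-179.8, -0.0, 108.5]
wrist_force: [0.5, 0.7, 0.2]
grip_width: 0.0001
```

```bash
python3 look.py pics/s6.png; python3 - <<'E'
from plant import optics
import cv2,numpy as np
p=np.load('last.npz')['p'];cv2.imwrite('pics/s6c.png',cv2.resize(p[180:260,220:340,::-1],None,fx=6,fy=6,interpolation=2));cv2.imwrite('pics/s6f.png',p[:,:,::-1])
E
```

```text
11.4 [0.47896993 0.16173949 0.36527959] [0.4625775  0.72196675 0.18916932]
local -0.12664283023818218 -0.1452792306335987
```

View pics/s6f.png

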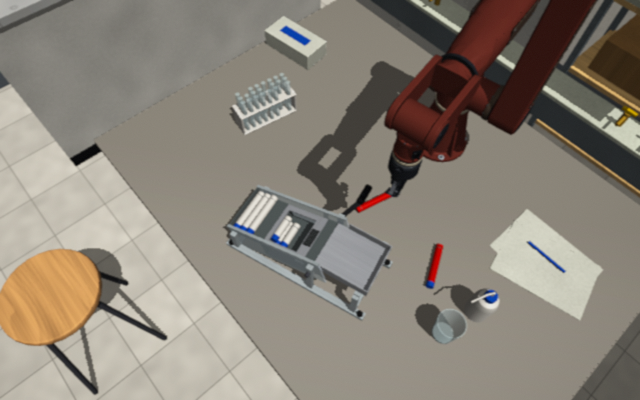

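View pics/s6c.png

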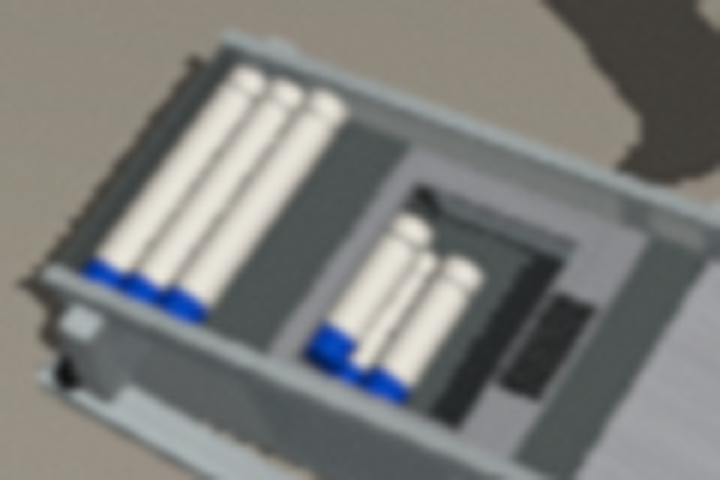

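Three longs sit at the stop; at the window, the left short (370,290 in the crop) looks higher than its neighbours. I'll measure the heights.

```bash
python3 - <<'E'
import numpy as np
from h import *
z=np.load('last.npz');P=pts('scene',z['d']);p=z['p'];q=np.load('q.npy')
r=P[...,:2]-q[:2];gx=r@[np.cos(q[2]),np.sin(q[2])];gy=r@[-np.sin(q[2]),np.cos(q[2])]
h=(P[...,2]-(.15-gx*np.tan(np.deg2rad(14))))*np.cos(np.deg2rad(14))
for v,u in [(226,284),(228,283),(232,279),(229,287),(232,285),(230,293),(233,291),(236,288),(225,278),(215,260),(215,254),(217,267)]:
    print(u,v,'gx %.3f gy %.3f h %.4f'%(gx[v,u],gy[v,u],h[v,u]),p[v,u])
# tray floor
for v,u in [(255,350),(262,365),(240,340)]: print('tray',gx[v,u].round(3),P[v,u,2].round(4), .152+gx[v,u]*np.sin(np.deg2rad(2.5)))
for v in range(222,240,2): print(v,[ '%d'%(1000*h[v,u]) for u in range(270,304,2)])
E
```

```text
284 226 gx 0.155 gy -0.013 h -0.0233 [226 222 212]
283 228 gx 0.154 gy -0.006 h -0.0239 [222 217 208]
279 232 gx 0.157 gy 0.013 h -0.0224 [229 226 217]
287 229 gx 0.149 gy -0.019 h -0.0490 [222 218 209]
285 232 gx 0.148 gy -0.005 h -0.0463 [224 220 211]
293 230 gx 0.127 gy -0.021 h -0.0427 [228 224 215]
291 233 gx 0.127 gy -0.009 h -0.0443 [228 224 216]
288 236 gx 0.128 gy 0.006 h -0.0390 [221 216 207]
278 225 gx 0.168 gy -0.001 h -0.0054 [131 131 132]
260 215 gx 0.232 gy 0.003 h 0.0216 [222 218 209]
254 215 gx 0.250 gy 0.010 h 0.0208 [228 225 216]
267 217 gx 0.216 gy -0.010 h -0.0015 [77 84 83]
tray -0.08 0.147 0.14850841312172175
tray -0.128 0.1497 0.14640674145764931
tray -0.033 0.1557 0.15054954571802492
222 ['-2', '0', '0', '-3', '0', '-4', '-17', '-20', '-21', '-27', '-45', '-61', '-67', '-66', '-68', '-66', '-70']
224 ['0', '3', '1', '0', '1', '-16', '-21', '-15', '-26', '-49', '-46', '-45', '-44', '-42', '-63', '-64', '-63']
226 ['0', '2', '5', '0', '-17', '-21', '-19', '-23', '-28', '-46', '-46', '-43', '-41', '-43', '-54', '-67', '-65']
228 ['0', '-1', '-3', '-4', '-17', '-14', '-22', '-29', '-46', '-44', '-48', '-41', '-45', '-47', '-59', '-67', '-66']
230 ['-2', '0', '-3', '-16', '-17', '-20', '-24', '-41', '-45', '-45', '-43', '-40', '-47', '-51', '-64', '-68', '-68']
232 ['3', '0', '-21', '-14', '-20', '-20', '-33', '-46', '-45', '-39', '-44', '-43', '-52', '-68', '-68', '-67', '-66']
234 ['0', '-5', '-18', '-18', '-25', '-27', '-46', '-51', '-44', '-42', '-45', '-46', '-58', '-65', '-68', '-69', '-63']
236 ['1166', '-13', '-14', '-24', '-28', '-42', '-48', '-45', '-38', '-38', '-47', '-55', '-71', '-65', '-70', '-62', '-70']
238 ['-23', '-17', '-19', '-27', '-28', '-46', '-48', '-40', '-43', '-43', '-49', '-67', '-67', '-65', '-65', '-63', '-69']
```

>>> {"method": "apply_moves", "body": {"translation": [[-0.0334, 0.0181, 0], [-0.0334, 0.0181, 0], [-0.0334, 0.0181, 0], [-0.0334, 0.0181, 0], [-0.0334, 0.0181, 0], [-0.0334, 0.0181, 0], [-0.0334, 0.0181, 0], [-0.0334, 0.0181, 0]], "spin": [0, 0, 0, 0, 0, 0, 0, 0], "hand": [-1, -1, -1, -1, -1, -1, -1, -1]}}

```text
time: 12.12
ee_pos: [0.7026, -0.0468, 0.3656]
orientation: [-179.9, -0.1, 108.5]
wrist_force: [0.3, 0.2, 0.6]
grip_width: 0.0004
```

>>> {"method": "apply_moves", "body": {"translation": [[0, 0, 0], [0, 0, 0], [0, 0, 0]], "spin": [0, 0, 0], "hand": [-1, -1, -1]}}

```text
time: 12.37
ee_pos: [0.7013, -0.0452, 0.3657]
orientation: [-179.9, -0.1, 108.5]
wrist_force: [0.1, 0.5, -0.2]
grip_width: 0.0001
```

```bash
python3 - <<'E'
from plant import sense, optics
import cv2,numpy as np
from h import *
s=sense();print(s['ee_pos'],s['orientation'])
p,d=optics.capture('wrist');cv2.imwrite('pics/w3.png',cv2.resize(p[20:260,180:460,::-1],None,fx=2.5,fy=2.5))
q=np.load('q.npy')
def L(u,v):
    w=wpt(u,v,s['ee_pos'],s['orientation'],depth=d[v,u]); r=w[:2]-q[:2];x=r@[np.cos(q[2]),np.sin(q[2])];y=r@[-np.sin(q[2]),np.cos(q[2])]
    return x,y,(w[2]-(.15-x*np.tan(np.deg2rad(14))))*np.cos(np.deg2rad(14))
for u in (290,315,340):
  print(u,[(v,)+tuple(int(round(1000*t)) for t in L(u,v)) for v in range(60,240,6)])
E
```

```text
[ 0.70126287 -0.04518375  0.36565493] [-1.79856834e+02 -1.09752992e-01  1.08471545e+02]
290 [(60, 7, -28, 0), (66, 13, -29, -1), (72, 19, -29, -1), (78, 26, -29, -1), (84, 32, -29, 0), (90, 39, -29, -1), (96, 45, -29, 0), (102, 52, -30, 0), (108, 59, -30, -1), (114, 65, -30, -1), (120, 72, -36, -69), (126, 80, -36, -69), (132, 89, -37, -68), (138, 97, -37, -68), (144, 105, -37, -68), (150, 114, -38, -68), (156, 121, -36, -50), (162, 128, -36, -45), (168, 136, -36, -43), (174, 146, -37, -50), (180, 151, -35, -29), (186, 157, -35, -20), (192, 165, -35, -18), (198, 169, -34, -1), (204, 177, -34, 0), (210, 186, -34, -1), (216, 195, -35, -2), (222, 204, -35, -1), (228, 213, -36, -2), (234, 223, -36, -2)]
315 [(60, 7, -2, -1), (66, 13, -2, -1), (72, 20, -2, 2), (78, 26, -2, 0), (84, 33, -2, -1), (90, 39, -2, -1), (96, 46, -2, -1), (102, 52, -2, 0), (108, 59, -2, 1), (114, 66, -2, -1), (120, 72, -2, -70), (126, 81, -2, -70), (132, 89, -3, -70), (138, 97, -3, -70), (144, 106, -3, -69), (150, 114, -3, -69), (156, 121, -2, -50), (162, 128, -2, -45), (168, 137, -3, -43), (174, 147, -3, -51), (180, 151, -2, -29), (186, 157, -2, -20), (192, 165, -2, -18), (198, 169, -2, -1), (204, 177, -2, 0), (210, 186, -2, -1), (216, 195, -2, -1), (222, 204, -2, -2), (228, 213, -3, -1), (234, 222, -3, -1)]
340 [(60, 7, 25, 0), (66, 13, 25, 0), (72, 19, 25, -1), (78, 26, 25, -1), (84, 32, 25, 0), (90, 39, 25, -2), (96, 45, 25, -1), (102, 52, 25, 0), (108, 59, 26, -1), (114, 65, 26, -1), (120, 72, 31, -69), (126, 80, 31, -68), (132, 89, 32, -70), (138, 97, 32, -68), (144, 106, 32, -68), (150, 114, 32, -68), (156, 121, 31, -50), (162, 128, 31, -46), (168, 137, 31, -43), (174, 146, 32, -50), (180, 151, 30, -29), (186, 157, 30, -20), (192, 166, 30, -19), (198, 169, 29, -1), (204, 178, 29, -1), (210, 186, 30, -2), (216, 195, 30, -2), (222, 204, 30, -2), (228, 213, 31, -2), (234, 223, 31, -2)]
```

View pics/w3.png

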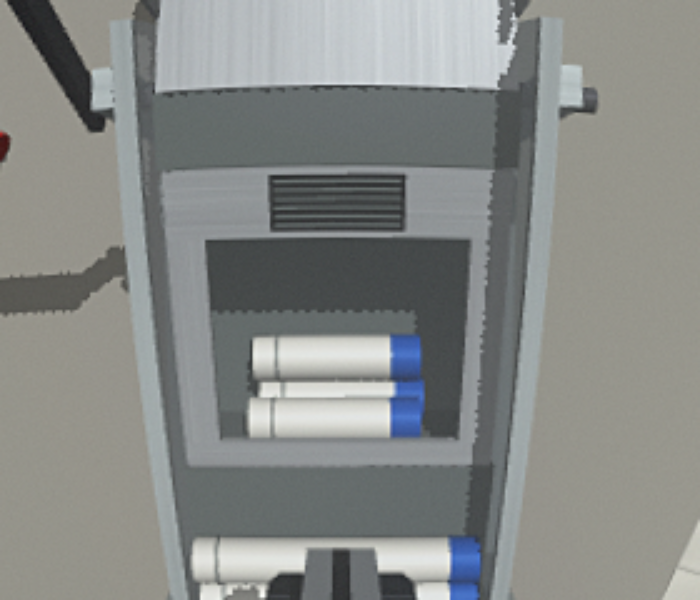

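```bash
python3 - <<'E'
from plant import sense, optics, workorder
import numpy as np
a=np.load('scene0.npz')['p'].astype(int);b=np.load('last.npz')['p'].astype(int)
for n,(u0,u1,v0,v1) in dict(rack=(225,300,70,135),red2=(420,450,235,295),beaker_bottle=(425,505,280,345),grip=(350,374,183,215),red1=(356,385,196,214)).items():
    print(n,abs(a-b)[v0:v1,u0:u1].mean().round(2))
print(sense()['wrist_force'],sense()['time']); print(workorder.sign_off())
E
```

```text
rack 3.64
red2 3.22
beaker_bottle 3.25
grip 3.17
red1 2.92
[ 0.19222955  0.41271435 -0.50376455] 12.4167
the job is handed in; nothing more can be done
None
```

The gauge plate is clipped in flush, the tubes are sorted, and the empty tray is back at rest. I handed the job in at about 12.4 s with the arm touching nothing.

**What I did**
- **Gauge plate:** I pressed the pad with the closed fingertips until it met a firm stop at 17 N. After lifting off, the plate's high end measured within about 2 mm of the board plane.
- **Tray:** I pushed the lever grip slowly with about 5 N until all six tubes had rolled out. I then eased it back, and the lever and tray returned to their starting position.

**Last checks**
- **Long tubes:** all three lie side by side at the end stop.
- **Short tubes:** all three are in the lane below the window. Two lie on the floor. The third lies level on top of the lowest one, its top about 18 mm below the plate. It had not moved between the last two views, so I left it.
- **Other things:** the rack, beaker, wash bottle and both red tubes look unchanged between the first picture and the last full one.

No check failed. The only thing short of ideal is that one short tube lies on another instead of on the lane floor.

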